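Close a coffee grinder's coarse ring to the burrs, then set it to the mark

ROBOT

A 7-joint arm with a two-finger parallel gripper is mounted at the origin on the work surface. World frame = base frame: x ahead of the robot, y to its left, z up, the work surface at z = 0. Lengths are in m, angles in rad, forces in N, time in s.
With the tool pointing down it reaches from about 0.425 to 0.8 m from the base axis. Payload 8.3 kg.
Tool frame: the origin (TCP) lies between the finger pads; the fingertips stand arm.tip_reach ahead of it and the grasp point (between the pads) lies 3 mm ahead of it (arm.tip_reach is the distance from the TCP to the fingertips, in m); z points along the fingers, y is the line along which they close (so a half turn about z gives the same grasp; the last joint's range is limited). The gripper opens to 85 mm and grips with 20 to 120 N. Pads are 22 mm wide; open, the fingers measure 114 mm over their backs; the gripper's body (76 mm by 85 mm) begins 54 mm behind the grasp point. The pads swing forward as they close: fully open they stand 13 mm farther back than shut.
Start: joints at [-1.308, 0.383, 0.016, 1.37, -0.006, 1.388, -0.046], TCP at [0.2, 0.592, 0.228] pointing down, gripper open.
Joint ranges: [-2.95, 2.95], [-0.25, 2.06], [-1.52, 1.56], [0.18, 2.33], [-1.44, 4.58], [0.02, 2.06], [-3.01, 3.01]. Speed limits (rad/s): [2.39, 2.39, 3.01, 3.01, 3.14, 3.14, 3.14].

INTERFACE

Orientations are given as [roll, pitch, yaw] about the fixed x, y, z axes, in that order (R = Rz(yaw) Ry(pitch) Rx(roll)).
In Python, from workcell import readout, camera, calibration, order, arm gives the robot as it stands.
- The arm moves only by the tool arm_command, never from a script. Its arguments are lists of equal length, an entry for each row: "gripper": the opening, from 0 (shut) to 1 (fully open); "slide": the shift along the tool's x, y, z in m, a list of three; "delta_rot": the turn, a rotation vector about the tool's x, y, z in degrees, a list of three. A call has exactly 8 rows; each row shifts and turns the commanded pose from where the row before left it, along the tool's axes as they then stand; what a row does not reach is not made up. A row lasts 1/12 s, in which the tool goes at most 41.7 mm and 7.16 degrees, less where a joint would pass 70% of its speed; a pose out of reach is approached as far as the arm can. A call is refused whole if a number of a shift passes 0.0417 or a number of a turn 7.16, either way. A call with a gripper value outside its range is refused whole. The fingers move at their own pace and stop on an object; "force" is the grip in N (left out, the last holds). Time passes only in rows, so rows that do not move let the fingers close, or fill a call up. It gives the time, the measured TCP pose, the force, the opening and the grip force at its end, in the units of the state.
- readout.sense(): the state, without advancing time (a new reading comes with each control period).
- camera(name): name is "scene" or "top" or "wrist"; returns (picture, depth): 384x512x3 uint8, blue, green, red; 384x512 float32, m along the optical axis (not along the pixel's ray), 0 where there is no reading.
- calibration(name): a dict with "mtx" (3x3 intrinsics, pixels), "dist" ([k1, k2, p1, p2, k3] as OpenCV has them; the pictures are not rectified), "extrinsics" (4x4, takes a point from camera to world coordinates); the wrist camera has in their place "tool_from_camera" (4x4, takes a point from camera to tool coordinates, whose origin is the TCP and whose axes are the flange's). Camera axes: x right, y down, z forward; pixel columns grow to the right and rows downward; lengths in m; the calibration is good to about 2 mm. A picture is of the moment at which its call begins: read the wrist's pose just before it. calibration takes no time and is no camera call.
- order.job_done(): hands the job in; it is judged then, once.
The state is a dict: "t": time; "joints": joint angles; "dq": joint speeds; "effort": joint torques, N m; "tool_pos": TCP position; "tcp_rot": TCP orientation; "contact_force": force on the tool from outside, world axes, zero at the start; "moment": the same for the moment, N m; "finger_gap": opening from 0.0 (shut) to 1.0 (fully open); "grip_force": force on a finger pad.
Only numpy, scipy, OpenCV 4.12 (cv2) and the standard library are available. Lean on these libraries where they do the work, as an engineer would, in place of code of your own. Each camera call takes 0.05 s, during which the arm holds its last target. There are 200 camera calls.

TASK

On the bench coffee grinder, turn the outer coarse ring clockwise until you feel the burrs meet and nip them together firmly for a moment, but never force them. Then turn the ring back until its pointer line is lined up with the large mark on the grinder's deck, and let go. The small fine knob in the middle of the ring must stay as it is, and nothing else on the bench may be disturbed.

Things in the scene. Friction and masses are not known exactly. Their poses are not given: they have to be found in the camera images.
- grinder: Grey bench coffee grinder; origin on the table under the common vertical axis of its two knobs; z up, +x towards the spout. Flat deck (housing top) 150 mm above the table, 175 mm (x) by 156 mm (y), centred on the axis. The ring stands 22 mm above the deck on a neck 48 mm in diameter.
- ring_axis (a point): Centre of the coarse ring, on the axis, half-way up its side, 185 mm above the table; axes as the grinder's. The ring: knurled aluminium cylinder, 60 mm in diameter, 26 mm high (172 to 198 mm above the table). Grip it across its diameter, in any direction, with the fingers straddling the fine knob. Drag about 0.1 N m; it stays where it is left.
- ring_pointer (a point): Point on the ring's dark pointer line (13 mm long, 4 mm wide, radial, on its top face), 25 mm from the axis, 198 mm above the table. It starts 0.3 to 0.65 rad anticlockwise (from above) of where the burrs meet. That place cannot be seen and differs each time: 0.85 to 1.45 rad clockwise of the mark. Anticlockwise the ring turns up to 2.4 rad from there.
- mark (a point): Where the pointer's point has to come: 25 mm from the axis, level with the ring's top face, in line with the large mark. The mark is the one big white bar (22 mm long, 6 mm wide, radial, 34 to 56 mm from the axis) on the deck beside the ring; the other ticks are tiny.
- burr (a joint): Wind-up of the sprung burr, rad, 0 when free. Once the burrs meet, the ring winds the burr on clockwise (positive) against 15 N m per rad. A firm nip is over 0.5 N m (0.033 rad) for 0.3 s; over 1.6 N m (0.107 rad) damages the burrs; 0.7 to 1.2 N m is right. Ring drag alone shows less than 0.01 rad. It springs back as the ring is turned back.
- fine_knob: The fine knob, black plastic, in the middle above the ring: a disc 30 mm in diameter (200 to 207 mm above the table) with a bar grip 27 mm long, 9 mm wide, up to 223 mm above the table. Origin on the axis, 200 mm above the table; its x axis lies along the bar. It turns very easily (0.015 N m).
- fine_tip (a point): One end of the fine knob's bar, 12 mm from the axis, 220 mm above the table.
- dose_cup: Bystander: small open steel cup, 60 mm across and 45 mm high, standing under the grinder's spout. Origin at its underside.
- tin_a: Bystander: brown lidded sample tin, 104 x 74 x 48 mm, beside the grinder on its left (+y of the grinder). Origin at its underside.
- tin_b: Bystander: another such tin, on the grinder's right (-y of the grinder). Origin at its underside.
- glass_a: Bystander: empty clear cupping glass, 80 mm across the rim, 55 mm high, in front of the spout. Origin at its underside.
- glass_b: Bystander: another such glass. Origin at its underside.
- glass_c: Bystander: another such glass. Origin at its underside.
- spoon: Bystander: steel cupping spoon, 160 mm long, lying on the table. Origin at its underside.

How it is judged:
On the way, in this order (a step that is already met when the one before it is completed fails the run):
1. the ring is turned clockwise until the burrs meet and are nipped with at least 0.5 N m for 0.3 s (value of joint burr above 0.033 rad), for 0.3 s.
2. the ring is turned back until its pointer is at the large mark (horizontal distance between ring_pointer and mark below 0.0035 m and value of joint burr below 0.02 rad), for 0.2 s.
At the end, for the whole second after the job is handed in: The ring's pointer point is within 3.5 mm (8 degrees) of the mark's line, the burr is unloaded (wind-up under 0.02 rad), and the end of the fine knob's bar is within 3 mm of where it was (all of step 2 and distance of fine_tip from where it was at the start of the episode below 0.003 m); the robot touches nothing.
It fails at once if the burrs are forced: more than 1.6 N m (wind-up above 0.107 rad) (value of joint burr above 0.107 rad).
It fails at once if the fine knob is turned (its bar end moves more than 3 mm) (distance of fine_tip from where it was at the start of the episode above 0.003 m).
It fails at once if the robot presses on the fine knob with more than 4 N (contact force between any of the fingers, the arm and fine_knob above 4 N).
It fails at once if a bystander is moved more than 15 mm (distance of any of dose_cup, tin_a, tin_b, glass_a, glass_b, glass_c, spoon from where it was at the start of the episode above 0.015 m).
It also fails if it takes over 48 s, if anything falls off the work surface, if the arm or the gripper's body presses on something with over 40 N, if the wrist force passes 120 N, or if a joint passes its speed limit or range.

## Working session

There is one attempt and no reset: what is moved stays moved. The work goes in short steps, Python scripts to look and compute and a tool call to move; the robot and the scene stay as the last step left them, time stands still between calls to the robot, and variables do not carry over. Pictures are saved under pics/ and viewed, at most 10 in all, crops included, and the job is handed in when it is done.

Besides the shell and the picture viewer there is one more tool, called after "Call:" as name(argument=value, ...) on one line, values as JSON. arm_command: Moves the arm, as the interface text tells. Its arguments: {"type":"object","properties":{"gripper":{"type":"array"},"slide":{"type":"array"},"delta_rot":{"type":"array"},"force":{"type":"number"}},"required":["gripper","slide","delta_rot"]}

```bash
ls; mkdir -p pics; python3 - <<'E'
from workcell import readout, camera, calibration, order, arm
import cv2,numpy as np
s=readout.sense();print({k:np.round(v,3).tolist() for k,v in s.items()},arm.tip_reach)
a,d=camera("scene");b,e=camera("top")
cv2.imwrite("pics/scene.png",a);cv2.imwrite("pics/top.png",b);np.savez("pics/d.npz",d=d,e=e)
for n in("scene","top","wrist"):
    c=calibration(n);print(n,{k:np.round(v,4).tolist() for k,v in c.items()})
E
```

```text
pics
{'t': 0.0, 'joints': [-1.308, 0.384, 0.016, 1.371, -0.006, 1.388, -0.047], 'dq': [-0.001, -0.002, -0.002, 0.0, -0.0, 0.001, -0.001], 'effort': [-0.0, -62.757, 0.844, -37.184, 0.016, 0.014, -0.0], 'tool_pos': [0.2, 0.592, 0.227], 'tcp_rot': [-3.14, 0.0, 2.816], 'contact_force': [0.906, -0.358, 0.811], 'moment': [0.011, 0.018, -0.033], 'grip_force': 0.0, 'finger_gap': 0.996} 0.022
scene {'mtx': [[369.567, 0.0, 258.2215], [0.0, 369.567, 197.0941], [0.0, 0.0, 1.0]], 'dist': [-0.0746, 0.0, 0.0, 0.0, 0.0], 'extrinsics': [[0.5031, 0.503, -0.7027, 1.2019], [0.8641, -0.2786, 0.4192, -0.2823], [0.0151, -0.8181, -0.5748, 0.6268], [0.0, 0.0, 0.0, 1.0]]}
top {'mtx': [[486.1112, 0.0, 270.8693], [0.0, 486.1112, 193.5763], [0.0, 0.0, 1.0]], 'dist': [0.0632, 0.0, 0.0, 0.0, 0.0], 'extrinsics': [[-0.0246, -0.995, 0.0972, 0.4765], [-0.9995, 0.0266, 0.0191, 0.0531], [-0.0216, -0.0967, -0.9951, 1.5518], [0.0, 0.0, 0.0, 1.0]]}
wrist {'mtx': [[313.4026, 0.0, 255.0749], [0.0, 313.4026, 194.9413], [0.0, 0.0, 1.0]], 'dist': [-0.0449, 0.0, 0.0, 0.0, 0.0], 'tool_from_camera': [[-0.0009, -0.9639, -0.2662, 0.0686], [1.0, -0.0009, -0.0003, -0.0004], [0.0001, -0.2662, 0.9639, -0.1464], [0.0, 0.0, 0.0, 1.0]]}
```

View pics/top.png

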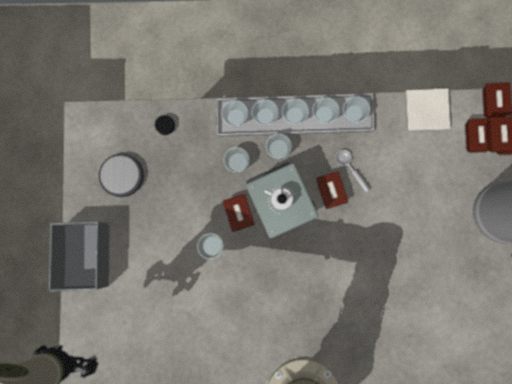

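View pics/scene.png

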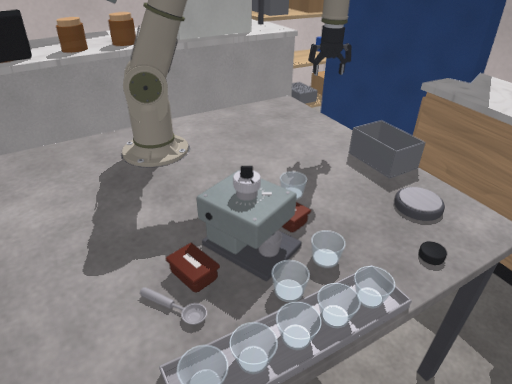

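The top view shows the grinder's grey deck centred near (281,198), with the ring as a white disc, the mark as a white bar to its upper left at about (268,190), and tins at (238,212) and (332,189). The scene view shows the ring at (247,183) and the mark near (267,193).

```bash
cat > h.py <<'E'
import cv2,numpy as np
from workcell import readout,camera,calibration
from scipy.spatial.transform import Rotation as R
def T_tool(s):
    T=np.eye(4);T[:3,:3]=R.from_euler('xyz',s['tcp_rot']).as_matrix();T[:3,3]=s['tool_pos'];return T
def cast(uv,c,T,z):
    uv=np.asarray(uv,float).reshape(-1,1,2)
    n=cv2.undistortPoints(uv,np.array(c['mtx']),np.array(c['dist'])).reshape(-1,2)
    r=np.c_[n,np.ones(len(n))]@T[:3,:3].T
    return T[:3,3]+r*((z-T[2,3])/r[:,2])[:,None]
E
python3 - <<'E'
from h import *
b=cv2.imread("pics/top.png");c=calibration("top");T=np.array(c['extrinsics'])
m=(b.min(2)>175).astype(np.uint8);m[:, :255]=0;m[:,310:]=0;m[:175]=0;m[225:]=0
n,l,st,ce=cv2.connectedComponentsWithStats(m)
for i in range(1,n):print(st[i],ce[i],cast(ce[i],c,T,.198))
print(cast([281.5,198],c,T,.198))
deck=cast([[247,182],[297,165],[316,210],[269,238]],c,T,.15);print(deck, deck.mean(0))
cv2.imwrite("pics/topc.png",cv2.resize(b[150:250,225:345],None,fx=5,fy=5,interpolation=2))
E
```

```text
[265 189  27  21 197] [278.52791878 200.06091371] [[0.59001903 0.05824135 0.198     ]]
[284 189   4   3   7] [285.57142857 190.14285714] [[0.61734087 0.03781198 0.198     ]]
[[0.59557736 0.04978812 0.198     ]]
[[ 0.64913403  0.1486654   0.15      ]
 [ 0.69497089  0.0020285   0.15      ]
 [ 0.56248493 -0.04871708  0.15      ]
 [ 0.48551418  0.08863029  0.15      ]] [0.59802601 0.04765178 0.15      ]
```

View pics/topc.png

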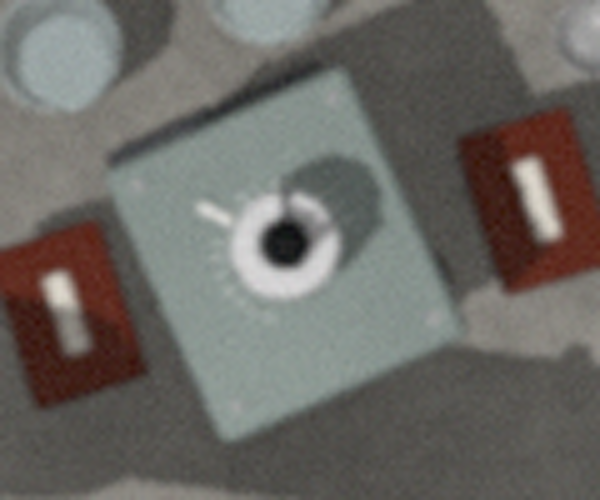

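The ring's centre is near crop (285,245), about (0.595, 0.049). The mark is at the upper left, crop (215,213), and the pointer can't be made out yet. I'll move above the ring for a wrist view.

Call:
arm_command(gripper=[1,1,1,1,1,1,1,1], slide=[[-0.032,-0.022,-0.01],[-0.032,-0.022,-0.01],[-0.032,-0.022,-0.01],[-0.032,-0.022,-0.01],[-0.032,-0.022,-0.01],[-0.032,-0.022,-0.01],[-0.032,-0.022,-0.01],[-0.032,-0.022,-0.003]], delta_rot=[[0,0,0],[0,0,0],[0,0,0],[0,0,0],[0,0,0],[0,0,0],[0,0,0],[0,0,0]])

```text
t: 0.77
tool_pos: [0.3873, 0.3419, 0.3023]
tcp_rot: [3.14, 0.001, 2.816]
contact_force: [1.2, 0.5, 0.4]
finger_gap: 0.999
grip_force: 0.0
```

Call:
arm_command(gripper=[1,1,1,1,1,1,1,1], slide=[[-0.033,-0.024,0],[-0.033,-0.024,0],[-0.033,-0.024,0],[-0.033,-0.024,0],[-0.033,-0.024,0],[-0.033,-0.024,0],[-0.033,-0.024,0],[-0.033,-0.024,0]], delta_rot=[[0,0,0],[0,0,0],[0,0,0],[0,0,0],[0,0,0],[0,0,0],[0,0,0],[0,0,0]])

```text
t: 1.43
tool_pos: [0.5755, 0.0753, 0.3007]
tcp_rot: [-3.141, -0.0, 2.816]
contact_force: [1.2, 1.5, 0.0]
finger_gap: 0.999
grip_force: 0.0
```

Call:
arm_command(gripper=[1,1,1,1,1,1,1,1], slide=[[-0.028,-0.02,0],[0,0,0],[0,0,0],[0,0,0],[0,0,0],[0,0,0],[0,0,0],[0,0,0]], delta_rot=[[0,0,0],[0,0,0],[0,0,0],[0,0,0],[0,0,0],[0,0,0],[0,0,0],[0,0,0]])

```text
t: 2.1
tool_pos: [0.5948, 0.0501, 0.3011]
tcp_rot: [3.141, 0.0, 2.817]
contact_force: [0.4, 0.6, -0.6]
finger_gap: 1.002
grip_force: 0.0
```

```bash
python3 - <<'E'
from h import *
s=readout.sense();a,d=camera("wrist");cv2.imwrite("pics/w1.png",a)
import pickle;pickle.dump(s,open("pics/w1.pkl","wb"))
print({k:np.round(v,3).tolist() for k,v in s.items() if k!='effort'})
cv2.imwrite("pics/w1v.png",a)
E
```

```text
{'t': 2.1, 'joints': [-0.484, 0.316, 0.467, 1.337, -0.141, 1.521, 1.217], 'dq': [0.005, 0.003, 0.004, -0.0, 0.0, 0.0, 0.001], 'tool_pos': [0.595, 0.05, 0.301], 'tcp_rot': [3.141, 0.0, 2.817], 'contact_force': [0.385, 0.568, -0.629], 'moment': [0.021, 0.016, -0.012], 'grip_force': 0.0, 'finger_gap': 1.002}
```

View pics/w1v.png

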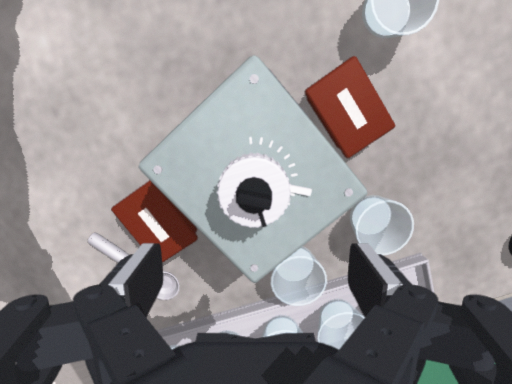

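The wrist view shows the ring centred near (255,191), the white mark at (300,191) and the dark pointer at about (262,217). Next I'll measure their angles.

```bash
cat >> h.py <<'E'
def measure(a,s,name=None):
    c=calibration("wrist");T=T_tool(s)@np.array(c['tool_from_camera'])
    g=cv2.cvtColor(a,cv2.COLOR_BGR2GRAY)
    return g,c,T
E
python3 - <<'E'
from h import *;import pickle
s=pickle.load(open("pics/w1.pkl","rb"));a=cv2.imread("pics/w1.png");g,c,T=measure(a,s)
b=(g>200).astype(np.uint8);b[:140]=0;b[245:]=0;b[:,:200]=0;b[:,330:]=0
n,l,st,ce=cv2.connectedComponentsWithStats(b)
for i in range(1,n):
    if st[i][4]>15:print(st[i],ce[i].round(1))
cv2.imwrite("pics/w1c.png",cv2.resize(a[140:240,200:325],None,fx=6,fy=6,interpolation=2))
E
```

```text
[249 140   4   5  19] [250.4 141.9]
[258 140   6   5  22] [260.5 141.7]
[268 140   6   8  31] [270.5 143.6]
[276 146   7   7  29] [279.2 149. ]
[ 217  153   95   72 2649] [259.5 183.2]
[283 153   7   7  29] [286.3 156.2]
[288 163   8   5  26] [291.2 165. ]
[290 173   8   4  25] [293.8 174.5]
[230 215  31  12 189] [245.7 221.3]
```

View pics/w1c.png

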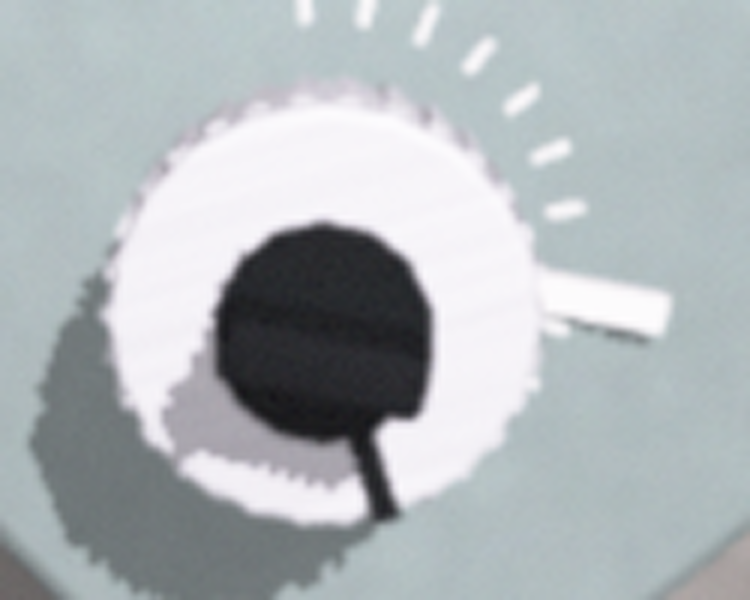

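```bash
python3 - <<'E'
from h import *;import pickle
s=pickle.load(open("pics/w1.pkl","rb"));a=cv2.imread("pics/w1.png");g,c,T=measure(a,s)
f=lambda p,z:cast(np.array(p)/6+[200,140],c,T,z)[:,:2]
circ=f([[108,314],[540,314],[324,105],[324,523]],.198)
ctr=circ.mean(0);print(circ,ctr)
p=f([[362,435],[384,518]],.198);m=f([[540,293],[666,315]],.15)
for q in(*p,*m):
    v=q-ctr;print(q,np.linalg.norm(v),np.arctan2(v[1],v[0]))
for q in(p,m):
    v=q[1]-q[0];print(np.arctan2(v[1],v[0]))
tl=T_tool(s)[:3,:3].T@np.r_[ctr-s['tool_pos'][:2],0];print(tl)
k=f([[225,310],[425,335]],.223);v=k[1]-k[0];print('bar',np.arctan2(v[1],v[0]))
E
```

```text
[[0.58299161 0.02139937]
 [0.60195083 0.07764583]
 [0.56514911 0.05875719]
 [0.62151611 0.03970564]] [0.59290192 0.04937701]
[0.61075846 0.0489503 ] 0.01786164126287176 -0.023891803830154424
[0.62351458 0.04799958] 0.03064363803094909 -0.04496496850943683
[0.61248379 0.07984784] 0.03622046024252874 0.9996102286707358
[0.62265246 0.09837628] 0.05732385107060247 1.025126609397093
-0.07439292853648681
1.068864117567708
[ 1.51730128e-03 -1.30800665e-03 -6.18081275e-07]
bar 1.1168449983717137
```

Ring centre (0.593, 0.0494), pointer at -0.045 rad, mark at about 1.03 rad. The burrs should therefore meet after 0.3 to 0.38 rad clockwise. Now I'll descend and grip.

Call:
arm_command(gripper=[1,1,1,1,1,1,1,1], slide=[[0.0015,-0.0013,0],[0,0,0.018],[0,0,0.018],[0,0,0.018],[0,0,0.018],[0,0,0.018],[0,0,0.018],[0,0,0.006]], delta_rot=[[0,0,0],[0,0,0],[0,0,0],[0,0,0],[0,0,0],[0,0,0],[0,0,0],[0,0,0]])

```text
t: 2.82
tool_pos: [0.5917, 0.0485, 0.1841]
tcp_rot: [-3.14, -0.003, 2.816]
contact_force: [-0.3, 0.8, 0.8]
finger_gap: 0.996
grip_force: 0.0
```

Call:
arm_command(gripper=[0.6,0.6,0.6,0.6,0.6,0.6,0.6,0.6], slide=[[0,0,0],[0,0,0],[0,0,0],[0,0,0],[0,0,0],[0,0,0],[0,0,0],[0,0,0]], delta_rot=[[0,0,0],[0,0,0],[0,0,0],[0,0,0],[0,0,0],[0,0,0],[0,0,0],[0,0,0]], force=70)

```text
t: 3.48
tool_pos: [0.5952, 0.0476, 0.1912]
tcp_rot: [3.139, 0.006, 2.815]
contact_force: [-2.6, -2.3, 13.9]
finger_gap: 0.598
grip_force: 6.8
```

```bash
cat > st.py <<'E'
from h import *
s=readout.sense();print({k:np.round(v,4).tolist() for k,v in s.items() if k not in('effort','dq','joints')})
E
python3 st.py
```

```text
{'t': 3.4833, 'tool_pos': [0.5952, 0.0476, 0.1912], 'tcp_rot': [3.139, 0.006, 2.815], 'contact_force': [-2.6493, -2.2588, 13.9211], 'moment': [-0.5586, 0.6453, -0.0379], 'grip_force': 6.7964, 'finger_gap': 0.5978}
```

```bash
python3 - <<'E'
from h import *
from workcell import arm
print(arm.tip_reach)
a,d=camera("wrist");b,e=camera("scene")
print(readout.sense()['tool_pos'])
cv2.imwrite("pics/g1.png",np.hstack([cv2.resize(a[150:384,80:430],(450,300)),cv2.resize(b[120:240,190:320],(325,300),interpolation=2)]))
E
```

```text
0.022
[0.59521495 0.0475357  0.1912223 ]
```

View pics/g1.png

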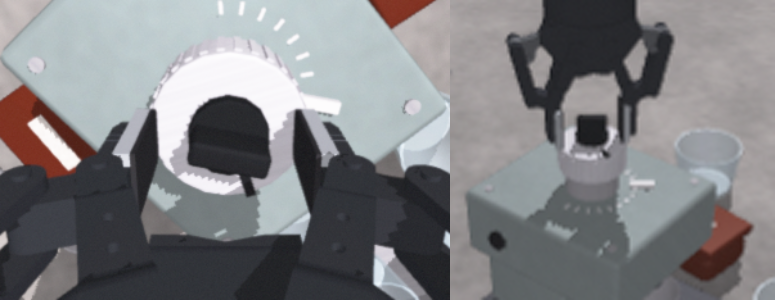

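The wrist crop shows the pads straddling the ring, but with their tips near its top edge. The scene crop also shows the pads reaching only the upper part of the ring. I'll check pad depth.

```bash
python3 - <<'E'
from h import *
s=readout.sense();a,d=camera("wrist");c=calibration("wrist")
v,u=np.mgrid[0:384,0:512];n=cv2.undistortPoints(np.c_[u.ravel(),v.ravel()].astype(float).reshape(-1,1,2),np.array(c['mtx']),np.array(c['dist'])).reshape(-1,2)
Z=d.ravel();P=np.c_[n*Z[:,None],Z][Z>0];M=np.array(c['tool_from_camera']);P=P@M[:3,:3].T+M[:3,3]
print(s['tool_pos'],s['moment'])
for x0 in(-.008,0,.008,.013):
  for sg in(-1,1):
    print('x',x0,sg)
    for y0 in range(15,60,3):
        q=P[(abs(P[:,0]-x0)<.004)&(sg*P[:,1]*1e3>=y0)&(sg*P[:,1]*1e3<y0+3)]
        if len(q):print(y0,(np.percentile(q[:,2],[0,50,100])*1e3).round(0),len(q),end='; ')
    print()
E
```

```text
[0.59521495 0.0475357  0.1912223 ] [-0.59251958  0.65996442  0.03367071]
x -0.008 -1
15 [-8. -7. -6.] 85; 18 [-9. -7. -5.] 89; 21 [-8. -7. -6.] 88; 24 [-45. -25.  -6.] 262; 36 [40. 41. 42.] 18; 39 [-62. -60.  42.] 72; 42 [-63. -61.  42.] 80; 45 [-72. -63.  42.] 364; 48 [-79. -70.  42.] 586; 51 [-76. -68.  42.] 363; 54 [-72. -65.  42.] 258; 57 [-68. -62.  42.] 149; 
x -0.008 1
15 [-8. -7. -6.] 45; 18 [-9. -7. -6.] 87; 21 [-8. -7. -5.] 84; 24 [-45. -27.  -6.] 251; 36 [-61. -60.  37.] 10; 39 [-62. -60.  38.] 69; 42 [-63. -61.  38.] 83; 45 [-76. -65.  42.] 533; 48 [-79. -70.  42.] 502; 51 [-75. -67.  41.] 324; 54 [-71. -65.  42.] 203; 57 [-67.  39.  42.] 116; 
x 0 -1
15 [-8. -7. -5.] 92; 18 [-9. -7. -6.] 93; 21 [-9. -7. -6.] 89; 24 [-45. -29.  -5.] 413; 27 [-47. -45. -43.] 23; 33 [40. 41. 42.] 23; 36 [-62.  41.  43.] 66; 39 [-62. -60.  42.] 266; 42 [-63. -61.  43.] 271; 45 [-65. -62.  42.] 286; 48 [-87. -65.  42.] 539; 51 [-87. -65.  42.] 398; 54 [-64.  40.  42.] 96; 57 [39. 41. 42.] 58; 
x 0 1
15 [-8. -7. -6.] 56; 18 [-9. -7. -6.] 94; 21 [-8. -7. -6.] 93; 24 [-47. -31.  -6.] 406; 27 [-4
[... 1056 characters left out ...]
7.  -6.] 114; 24 [-94. -35.  42.] 526; 27 [-94. -44.  42.] 642; 30 [-67. -46.  42.] 595; 33 [-67. -55.  42.] 345; 36 [-63. -53.  42.] 213; 39 [-59.  41.  42.] 80; 42 [-61.  41.  42.] 68; 45 [-73. -62.  42.] 493; 48 [-97. -72.  42.] 1135; 51 [-97. -84.  42.] 1663; 54 [-96. -81.  42.] 1125; 57 [-93. -79.  42.] 874; 
x 0.013 1
15 [-79.  -7.  -6.] 98; 18 [-91.  -7.  -6.] 124; 21 [-93.  -7.  -6.] 122; 24 [-94. -39.  40.] 656; 27 [-93. -43.  42.] 653; 30 [-66. -52.  42.] 516; 33 [-67. -55.  42.] 311; 36 [-60. -51.  42.] 167; 39 [-60.  41.  43.] 67; 42 [-63.  41.  42.] 81; 45 [-78. -64.  42.] 699; 48 [-97. -76.  42.] 1335; 51 [-97. -85.  42.] 1492; 54 [-96. -80.  43.] 1102; 57 [-92. -79.  42.] 790;
```

The pads sit at about ±26 mm and look perched on the ring's top rim. I'll open, rise, and measure where the tips actually are.

Call:
arm_command(gripper=[0.7,0.8,0.8,0.8,0.8,0.75,0.75,0.75], slide=[[0,0,0],[0,0,-0.01],[0,0,-0.02],[0,0,-0.02],[0,0,-0.02],[0,0,0],[0,0,0],[0,0,0]], delta_rot=[[0,0,0],[0,0,0],[0,0,0],[0,0,0],[0,0,0],[0,0,0],[0,0,0],[0,0,0]])

```text
t: 4.3
tool_pos: [0.5931, 0.0485, 0.2571]
tcp_rot: [3.142, 0.0, 2.816]
contact_force: [1.0, -0.5, -0.3]
finger_gap: 0.753
grip_force: 0.0
```

```bash
python3 - <<'E'
from h import *
s=readout.sense();a,d=camera("wrist");c=calibration("wrist");print(s['tool_pos'],s['finger_gap'],s['contact_force'])
v,u=np.mgrid[0:384,0:512];n=cv2.undistortPoints(np.c_[u.ravel(),v.ravel()].astype(float).reshape(-1,1,2),np.array(c['mtx']),np.array(c['dist'])).reshape(-1,2)
Z=d.ravel();P=np.c_[n*Z[:,None],Z];M=np.array(c['tool_from_camera']);P=(P@M[:3,:3].T+M[:3,3]).reshape(384,512,3)
for r in range(225,300,6):
  print(r,[(P[r,q]*1e3).round().astype(int).tolist() for q in(150,157,165,172,180)])
cv2.imwrite("pics/w2.png",a)
x=a[130:330,120:400].copy();cv2.imwrite("pics/w2c.png",cv2.resize(x,None,fx=2.5,fy=2.5))
# projection of nominal pads: tip at z=+22, y=+-32
for z in(-.03,-.01,.003,.022):
  p=np.linalg.inv(M)@np.array([0.011,-.032,z,1]);q,_=cv2.projectPoints(p[:3].reshape(1,1,3),np.zeros(3),np.zeros(3),np.array(c['mtx']),np.array(c['dist']));print(z,q.ravel())
E
```

```text
[0.59310552 0.0484551  0.25705731] 0.7525507892437954 [ 1.0190011  -0.49306935 -0.31127918]
225 [[-67, -128, 209], [-67, -120, 209], [-67, -110, 209], [-29, -73, 108], [-28, -65, 106]]
231 [[-75, -129, 209], [-75, -120, 209], [-75, -110, 209], [-75, -102, 210], [-34, -66, 106]]
237 [[-83, -130, 208], [-83, -121, 209], [-83, -111, 209], [12, -38, -15], [13, -34, -15]]
243 [[-91, -130, 208], [-91, -122, 208], [-91, -112, 209], [13, -36, -22], [12, -33, -21]]
249 [[-99, -131, 208], [8, -44, -18], [12, -38, -26], [12, -35, -27], [11, -32, -25]]
255 [[8, -46, -24], [8, -43, -24], [12, -36, -33], [12, -34, -33], [9, -32, -26]]
261 [[9, -44, -30], [12, -38, -38], [12, -35, -38], [12, -32, -37], [6, -32, -26]]
267 [[8, -42, -35], [13, -37, -43], [13, -33, -44], [10, -32, -39], [4, -32, -27]]
273 [[12, -38, -46], [12, -36, -47], [12, -33, -46], [8, -33, -38], [1, -32, -27]]
279 [[14, -36, -53], [10, -35, -47], [10, -33, -47], [5, -33, -39], [-1, -33, -28]]
285 [[13, -35, -56], [8, -35, -48], [8, -33, -47], [4, -32, -40], [-4, -32, -29]]
291 [[13, -34, -60], [14, -31, -60], [6, -33, -48], [1, -32, -41], [-5, -32, -31]]
297 [[14, -32, -64], [13, -30, -63], [2, -33, -47], [-1, -32, -41], [-8, -32, -30]]
-0.03 [177.87150352 255.13828178]
-0.01 [187.90747291 235.98416073]
0.003 [193.15194028 225.99006555]
0.022 [199.50396637 213.89914438]
```

View pics/w2c.png

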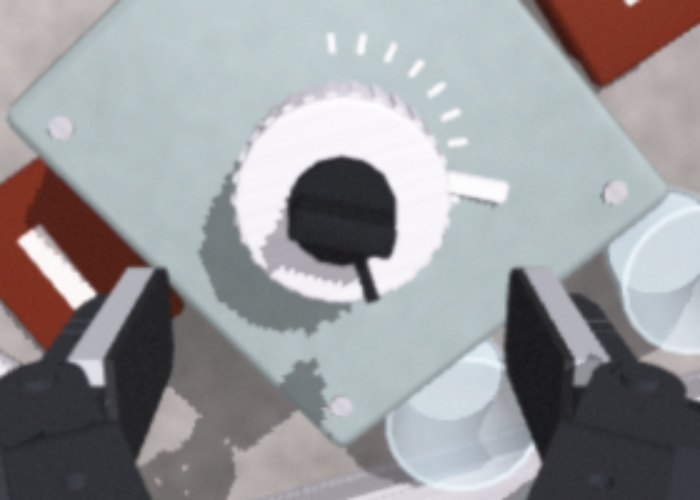

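The fingertips are actually at tool z ≈ -11 mm at this opening (left tip at full-image pixel (186,237)). They are about 33 mm shorter than `tip_reach` says, which is why the first grip rode onto the rim. The palm is correspondingly farther back. I'll descend with the TCP at about 0.170 so the tips reach about 0.181.

Call:
arm_command(gripper=[1,1,1,1,1,1,1,1], slide=[[0.0005,0.0008,0],[0,0,0.014],[0,0,0.014],[0,0,0.014],[0,0,0.014],[0,0,0.012],[0,0,0.01],[0,0,0.005]], delta_rot=[[0,0,0],[0,0,0],[0,0,0],[0,0,0],[0,0,0],[0,0,0],[0,0,0],[0,0,0]])

```text
t: 5.02
tool_pos: [0.5921, 0.0493, 0.172]
tcp_rot: [-3.14, -0.002, 2.816]
contact_force: [-0.1, -0.3, -0.3]
finger_gap: 0.998
grip_force: 0.0
```

Call:
arm_command(gripper=[1,1,0.7,0.6,0.6,0.6,0.6,0.6], slide=[[0,0,0.004],[0,0,0],[0,0,0],[0,0,0],[0,0,0],[0,0,0],[0,0,0],[0,0,0]], delta_rot=[[0,0,0],[0,0,0],[0,0,0],[0,0,0],[0,0,0],[0,0,0],[0,0,0],[0,0,0]], force=70)

```text
t: 5.68
tool_pos: [0.5935, 0.0493, 0.1712]
tcp_rot: [3.141, 0.002, 2.816]
contact_force: [-2.7, 0.7, 5.5]
finger_gap: 0.678
grip_force: 74.0
```

```bash
python3 st.py
```

```text
{'t': 5.6833, 'tool_pos': [0.5935, 0.0493, 0.1712], 'tcp_rot': [3.1405, 0.0015, 2.8158], 'contact_force': [-2.736, 0.7444, 5.4522], 'moment': [-0.0936, 0.467, 0.0498], 'grip_force': 74.0426, 'finger_gap': 0.6783}
```

Gripped well (74 N). Turning clockwise 14° first.

Call:
arm_command(gripper=[0.6,0.6,0.6,0.6,0.6,0.6,0.6,0.6], slide=[[0,0,0],[0,0,0],[0,0,0],[0,0,0],[0,0,0],[0,0,0],[0,0,0],[0,0,0]], delta_rot=[[0,0,2],[0,0,2],[0,0,2],[0,0,2],[0,0,2],[0,0,2],[0,0,2],[0,0,0]])

```text
t: 6.35
tool_pos: [0.5936, 0.0495, 0.1712]
tcp_rot: [3.14, 0.001, 2.57]
contact_force: [-2.1, 0.8, 5.6]
finger_gap: 0.681
grip_force: 74.2
```

```bash
python3 st.py
```

```text
{'t': 6.35, 'tool_pos': [0.5936, 0.0495, 0.1712], 'tcp_rot': [3.1401, 0.0014, 2.5697], 'contact_force': [-2.1033, 0.7907, 5.5837], 'moment': [-0.1353, 0.4009, 0.0063], 'grip_force': 74.1542, 'finger_gap': 0.6808}
```

Call:
arm_command(gripper=[0.6,0.6,0.6,0.6,0.6,0.6,0.6,0.6], slide=[[0,0,0],[0,0,0],[0,0,0],[0,0,0],[0,0,0],[0,0,0],[0,0,0],[0,0,0]], delta_rot=[[0,0,1],[0,0,1],[0,0,1],[0,0,0],[0,0,0],[0,0,0],[0,0,0],[0,0,0]])

```text
t: 7.02
tool_pos: [0.5936, 0.0496, 0.1713]
tcp_rot: [3.14, 0.001, 2.52]
contact_force: [-1.8, 0.3, 4.5]
finger_gap: 0.68
grip_force: 74.1
```

```bash
python3 st.py
```

```text
{'t': 7.0167, 'tool_pos': [0.5936, 0.0496, 0.1713], 'tcp_rot': [3.1398, 0.0013, 2.5196], 'contact_force': [-1.8085, 0.2905, 4.479], 'moment': [-0.0349, 0.4674, 0.0148], 'grip_force': 74.1356, 'finger_gap': 0.6802}
```

Call:
arm_command(gripper=[0.6,0.6,0.6,0.6,0.6,0.6,0.6,0.6], slide=[[0,0,0],[0,0,0],[0,0,0],[0,0,0],[0,0,0],[0,0,0],[0,0,0],[0,0,0]], delta_rot=[[0,0,0.5],[0,0,0.5],[0,0,0.5],[0,0,0],[0,0,0],[0,0,0],[0,0,0],[0,0,0]])

```text
t: 7.68
tool_pos: [0.5936, 0.0496, 0.1712]
tcp_rot: [3.14, 0.001, 2.493]
contact_force: [-0.7, 1.5, 6.2]
finger_gap: 0.677
grip_force: 74.1
```

```bash
python3 st.py
```

```text
{'t': 7.6833, 'tool_pos': [0.5936, 0.0496, 0.1712], 'tcp_rot': [3.1399, 0.0012, 2.4934], 'contact_force': [-0.6633, 1.4665, 6.1829], 'moment': [-0.0731, 0.413, 0.0763], 'grip_force': 74.1318, 'finger_gap': 0.6771}
```

Call:
arm_command(gripper=[0.6,0.6,0.6,0.6,0.6,0.6,0.6,0.6], slide=[[0,0,0],[0,0,0],[0,0,0],[0,0,0],[0,0,0],[0,0,0],[0,0,0],[0,0,0]], delta_rot=[[0,0,0.5],[0,0,0.5],[0,0,0.5],[0,0,0],[0,0,0],[0,0,0],[0,0,0],[0,0,0]])

```text
t: 8.35
tool_pos: [0.5936, 0.0497, 0.1712]
tcp_rot: [3.14, 0.001, 2.468]
contact_force: [-1.7, 0.3, 5.2]
finger_gap: 0.682
grip_force: 74.1
```

```bash
python3 st.py
```

```text
{'t': 8.35, 'tool_pos': [0.5936, 0.0497, 0.1712], 'tcp_rot': [3.14, 0.0012, 2.4679], 'contact_force': [-1.6773, 0.3049, 5.1942], 'moment': [-0.1013, 0.342, 0.3373], 'grip_force': 74.1306, 'finger_gap': 0.682}
```

Call:
arm_command(gripper=[0.6,0.6,0.6,0.6,0.6,0.6,0.6,0.6], slide=[[0,0,0],[0,0,0],[0,0,0],[0,0,0],[0,0,0],[0,0,0],[0,0,0],[0,0,0]], delta_rot=[[0,0,0.5],[0,0,0.5],[0,0,0.5],[0,0,0],[0,0,0],[0,0,0],[0,0,0],[0,0,0]])

```text
t: 9.02
tool_pos: [0.5936, 0.0497, 0.1712]
tcp_rot: [3.14, 0.001, 2.442]
contact_force: [-1.2, 0.5, 5.3]
finger_gap: 0.68
grip_force: 74.1
```

```bash
python3 st.py
```

```text
{'t': 9.0167, 'tool_pos': [0.5936, 0.0497, 0.1712], 'tcp_rot': [3.14, 0.0013, 2.4423], 'contact_force': [-1.2223, 0.5056, 5.3477], 'moment': [-0.1491, 0.3511, 0.804], 'grip_force': 74.1163, 'finger_gap': 0.6797}
```

Burrs met; the moment is 0.80 N m. I'll add a touch more and hold.

Call:
arm_command(gripper=[0.6,0.6,0.6,0.6,0.6,0.6,0.6,0.6], slide=[[0,0,0],[0,0,0],[0,0,0],[0,0,0],[0,0,0],[0,0,0],[0,0,0],[0,0,0]], delta_rot=[[0,0,0.3],[0,0,0.3],[0,0,0],[0,0,0],[0,0,0],[0,0,0],[0,0,0],[0,0,0]])

```text
t: 9.68
tool_pos: [0.5937, 0.0497, 0.1713]
tcp_rot: [3.14, 0.001, 2.432]
contact_force: [-1.0, -0.0, 5.7]
finger_gap: 0.681
grip_force: 74.1
```

```bash
python3 st.py
```

```text
{'t': 9.6833, 'tool_pos': [0.5937, 0.0497, 0.1713], 'tcp_rot': [3.1399, 0.0014, 2.432], 'contact_force': [-0.9832, -0.0402, 5.731], 'moment': [-0.0903, 0.3438, 0.9235], 'grip_force': 74.1103, 'finger_gap': 0.6807}
```

Nip held at 0.92 N m. Now turning back anticlockwise, 78° first, then I'll look.

Call:
arm_command(gripper=[0.6,0.6,0.6,0.6,0.6,0.6,0.6,0.6], slide=[[0,0,0],[0,0,0],[0,0,0],[0,0,0],[0,0,0],[0,0,0],[0,0,0],[0,0,0]], delta_rot=[[0,0,-2],[0,0,-4],[0,0,-4],[0,0,-4],[0,0,-4],[0,0,-4],[0,0,-4],[0,0,-4]])

```text
t: 10.35
tool_pos: [0.5934, 0.0492, 0.1712]
tcp_rot: [3.141, 0.002, 2.957]
contact_force: [-1.5, -0.4, 6.1]
finger_gap: 0.679
grip_force: 74.2
```

Call:
arm_command(gripper=[0.6,0.6,0.6,0.6,0.6,0.6,0.6,0.6], slide=[[0,0,0],[0,0,0],[0,0,0],[0,0,0],[0,0,0],[0,0,0],[0,0,0],[0,0,0]], delta_rot=[[0,0,-4],[0,0,-4],[0,0,-4],[0,0,-4],[0,0,-4],[0,0,-4],[0,0,-4],[0,0,-4]])

```text
t: 11.02
tool_pos: [0.5935, 0.0487, 0.1712]
tcp_rot: [-3.141, 0.002, -2.769]
contact_force: [-1.8, -2.2, 5.9]
finger_gap: 0.68
grip_force: 74.1
```

Call:
arm_command(gripper=[0.6,0.6,0.6,0.6,0.6,0.6,0.6,0.6], slide=[[0,0,0],[0,0,0],[0,0,0],[0,0,0],[0,0,0],[0,0,0],[0,0,0],[0,0,0]], delta_rot=[[0,0,-4],[0,0,-4],[0,0,-4],[0,0,-4],[0,0,0],[0,0,0],[0,0,0],[0,0,0]])

```text
t: 11.68
tool_pos: [0.5936, 0.0484, 0.1713]
tcp_rot: [-3.14, 0.001, -2.493]
contact_force: [-1.2, -1.9, 5.3]
finger_gap: 0.679
grip_force: 74.1
```

```bash
python3 st.py; python3 - <<'E'
from h import *
a,d=camera("wrist");cv2.imwrite("pics/w3.png",a)
cv2.imwrite("pics/w3c.png",cv2.resize(a[130:310,140:370],None,fx=3,fy=3,interpolation=2))
E
```

```text
{'t': 11.6833, 'tool_pos': [0.5936, 0.0484, 0.1713], 'tcp_rot': [-3.1402, 0.0014, -2.4928], 'contact_force': [-1.2055, -1.8973, 5.3384], 'moment': [-0.2102, 0.4243, 0.0364], 'grip_force': 74.1285, 'finger_gap': 0.6786}
```

View pics/w3c.png

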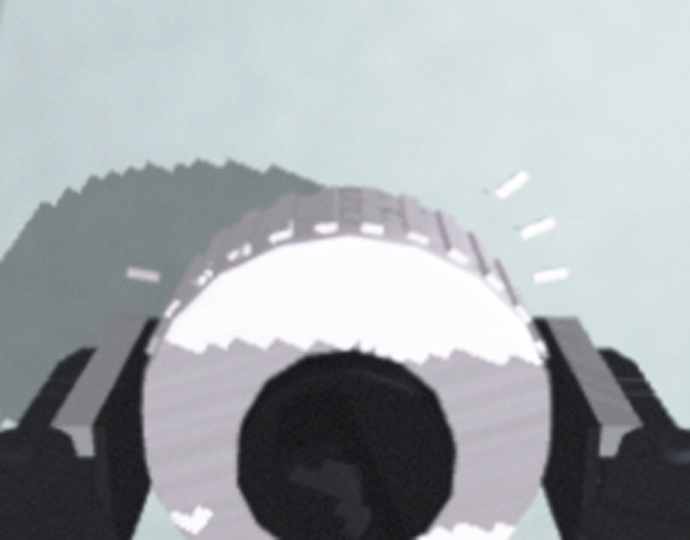

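The mark and pointer are hidden below the frame under the palm; only the small ticks show, near (540,230) in the crop. By yaw the pointer is 0.10 rad short, so I'll turn 5.8° more, hold, release and lift.

Call:
arm_command(gripper=[0.6,0.6,0.6,0.6,0.6,0.6,0.6,0.6], slide=[[0,0,0],[0,0,0],[0,0,0],[0,0,0],[0,0,0],[0,0,0],[0,0,0],[0,0,0]], delta_rot=[[0,0,-3],[0,0,-2.8],[0,0,0],[0,0,0],[0,0,0],[0,0,0],[0,0,0],[0,0,0]])

```text
t: 12.4
tool_pos: [0.5936, 0.0483, 0.1712]
tcp_rot: [-3.14, 0.001, -2.392]
contact_force: [-0.9, -3.1, 5.1]
finger_gap: 0.677
grip_force: 74.1
```

Call:
arm_command(gripper=[0.8,1,1,1,1,1,1,1], slide=[[0,0,0],[0,0,0],[0,0,0],[0,0,0],[0,0,0],[0,0,0],[0,0,-0.01],[0,0,-0.02]], delta_rot=[[0,0,0],[0,0,0],[0,0,0],[0,0,0],[0,0,0],[0,0,0],[0,0,0],[0,0,0]])

```text
t: 13.07
tool_pos: [0.5914, 0.0493, 0.1982]
tcp_rot: [3.139, -0.004, -2.39]
contact_force: [0.1, 0.1, 0.8]
finger_gap: 0.999
grip_force: 0.0
```

Call:
arm_command(gripper=[1,1,1,1,1,1,1,1], slide=[[0,0,-0.025],[0,0,-0.025],[0,0,-0.025],[0,0,-0.025],[0,0,0],[0,0,0],[0,0,0],[0,0,0]], delta_rot=[[0,0,0],[0,0,0],[0,0,0],[0,0,0],[0,0,0],[0,0,0],[0,0,0],[0,0,0]])

```text
t: 13.73
tool_pos: [0.5924, 0.0494, 0.2988]
tcp_rot: [3.14, -0.002, -2.39]
contact_force: [-0.3, -0.4, -0.3]
finger_gap: 1.0
grip_force: 0.0
```

```bash
python3 st.py; python3 - <<'E'
from h import *;import pickle
s=readout.sense();a,d=camera("wrist");cv2.imwrite("pics/w4.png",a);pickle.dump(s,open("pics/w4.pkl","wb"))
cv2.imwrite("pics/w4c.png",cv2.resize(a[140:240,200:325],None,fx=6,fy=6,interpolation=2))
E
```

```text
{'t': 13.7333, 'tool_pos': [0.5924, 0.0494, 0.2988], 'tcp_rot': [3.1404, -0.0017, -2.3904], 'contact_force': [-0.3031, -0.4359, -0.293], 'moment': [-0.0128, -0.0, 0.0488], 'grip_force': 0.0, 'finger_gap': 1.0}
```

View pics/w4c.png

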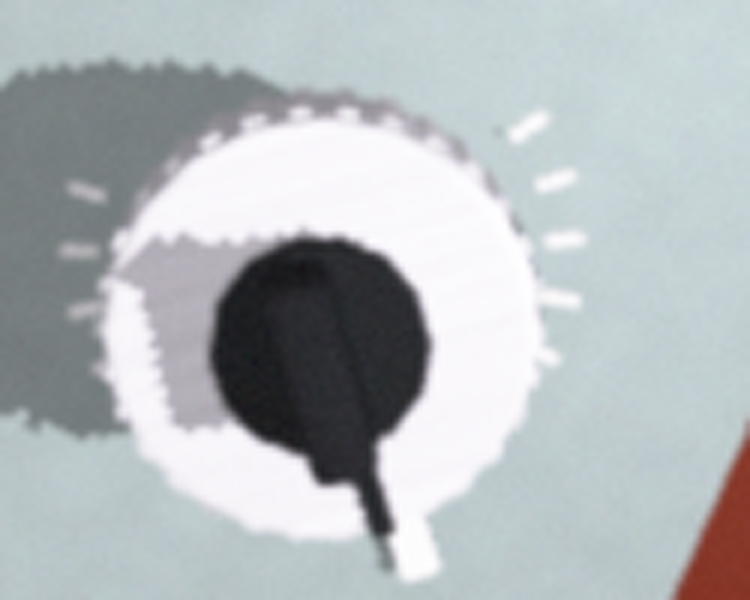

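The pointer ends at crop (382,532) and the mark's outer end is at about (418,576). I'll check the angles.

```bash
python3 - <<'E'
from h import *;import pickle
s=pickle.load(open("pics/w4.pkl","rb"));a=cv2.imread("pics/w4.png");g,c,T=measure(a,s)
f=lambda p,z:cast(np.array(p)/6+[200,140],c,T,z)[:,:2]
circ=f([[103,326],[540,326],[321,118],[321,538]],.198);ctr=circ.mean(0);print(ctr)
for q in(*f([[368,485],[382,532]],.198),*f([[410,522],[418,576]],.15)):
    v=q-ctr;print(np.linalg.norm(v),np.arctan2(v[1],v[0]))
k=f([[292,290],[345,475]],.223);v=k[1]-k[0];print('bar',np.arctan2(v[1],v[0]))
# bar outer-end band at r 40..56: bright pixels on deck plane
yy,xx=np.mgrid[215:245,245:290];P=cast(np.c_[xx.ravel(),yy.ravel()],c,T,.15)[:,:2]-ctr
r=np.hypot(*P.T);ok=(r>46)&(r<58)&(g[215:245,245:290].ravel()>220);print('mark',P[ok].mean(0),np.arctan2(*P[ok].mean(0)[::-1]),ok.sum())
E
```

```text
[0.59250414 0.04907169]
0.02332756463623336 1.0323991054950006
0.030625866074917196 1.0315351001207613
0.04877480107527459 1.0551607025373186
0.058536738605554264 1.0290335271270379
bar 1.0161968490827187
mark [nan nan] nan 0<stdin>:10: RuntimeWarning: Mean of empty slice.
  ret = um.true_divide(
```

Pointer is at 1.032 rad and the mark at 1.03 to 1.05 rad, well within tolerance, and the gripper is clear.

```bash
python3 -c "
from workcell import order;print(order.job_done())"
```

```text
the job is handed in; nothing more can be done
None
```

The job is handed in: burrs nipped at about 0.92 N m (wrist reading), pointer set back to within about 0.02 rad of the mark, ring released with the gripper clear; the first grip slipped onto the ring's rim and was redone, the fine knob looked unmoved within a rough image measurement, I didn't re-check the bystanders, and no verdict was returned.

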